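# Make up the tea tray and the coffee tray

## Robot

A 7-joint arm with a two-finger parallel gripper is mounted at the origin on the work surface. World frame = base frame: x ahead of the robot, y to its left, z up, the work surface at z = 0. Lengths are in m, angles in rad, forces in N, time in s.
With the tool pointing down it reaches from about 0.425 to 0.925 m from the base axis. Payload 6.8 kg.
Tool frame: the origin (TCP) lies midway between the tips of the shut fingers; the grasp point (between the pads) lies 19 mm behind it; z points along the fingers, y is the direction in which the jaws open and shut (so a half turn about z gives the same grasp; the last joint's range is limited). The gripper opens to 85 mm and grips with 20 to 120 N. Pads are 22 mm wide; open, the fingers measure 114 mm over their backs; the gripper's body (76 mm by 85 mm) begins 54 mm behind the grasp point. The pads swing forward as they close: fully open they stand 13 mm farther back than shut.
Start: joints at [1.203, 0.477, 0.022, 1.555, -0.011, 1.109, -0.083], TCP at [0.173, -0.652, 0.231] pointing down, gripper open.
Joint ranges: [-2.96, 2.96], [-0.34, 2.1], [-1.41, 1.46], [0.24, 2.44], [-1.37, 4.51], [0.17, 1.92], [-2.96, 2.96]. Speed limits (rad/s): [2.39, 2.39, 3.14, 3.14, 3.14, 3.14, 3.14].

## Interface

Orientations are given as a unit quaternion [w, x, y, z].
In Python, from station import status, eyes, workorder gives the robot as it stands. The module is installed in compiled form; this text tells all that it offers.
- The arm moves only by the shell command python3 -m jog 'ROWS' [FORCE]. ROWS is text: rows parted by semicolons, each of 7 numbers parted by spaces: the shift along the tool's x, y, z in m, then the turn, a rotation vector about the tool's x, y, z in degrees, then the finger opening in m, from 0 to 0.0854. In form: dx dy dz rx ry rz jaw; .... A call has 1 to 5 rows; each row is the pose to reach, as a shift and turn from the pose commanded when the call began, along the tool's axes at that moment; what a row does not reach only later rows make up. A row lasts 1/10 s, in which the tool goes at most 50 mm and 8.59 degrees, less where a joint would pass 70% of its speed; a pose out of reach is approached as far as the arm can. A call with a gripper value outside its range is refused whole. The fingers move at their own pace and stop on an object; FORCE is the grip in N (left out, the last holds). Time passes only in rows, so rows that repeat a pose let the fingers close. It gives the time, the measured TCP pose, the force and the opening at its end, in the units of the state.
- status.get_obs(): the state, without advancing time (a new reading comes with each control period).
- eyes.read_camera(name): name is "scene" or "top"; returns a dict with "image" (480x640x3 uint8, red, green, blue), "intrinsics" (3x3 intrinsics, pixels), "position" and "orientation" of the camera in the world. Camera axes: x right, y up, looking along -z (the intrinsics and any distortion apply to the point x, -y, -z); pixel columns grow to the right and rows downward; lengths in m; the calibration is good to about 2 mm. A picture is of the moment at which its call begins. There is no depth.
- workorder.hand_in(): hands the job in, once; it reports no verdict.
The state is a dict: "t": time; "q": joint angles; "joint_vel": joint speeds; "joint_torque": joint torques, N m; "eef_pos": TCP position; "tool_rot": TCP orientation; "contact_force": force on the tool from outside, world axes, zero at the start; "torque": the same for the moment, N m; "gripper_width": opening from 0.0 (shut) to 1.0 (fully open).
Only numpy, scipy, OpenCV 4.12 (cv2) and the standard library are available. Lean on these libraries where they do the work, as an engineer would, in place of code of your own. Each camera call takes 0.05 s, during which the arm holds its last target.

## Task

Make up the two guest trays from the row of stock on the counter: the blue tray gets the green tea tin in its cork-floored compartment and the honey in its plain one; the white tray gets the black coffee tin in its cork-floored compartment, and the jam and the sugar pot in its two plain ones, one in each, whichever way round. Set each thing down upright, flat on the floor of its compartment, without dropping it, and leave the olives, the mug and the washing-up bottle where they stand.

Things in the scene. Friction and masses are not known exactly. Their poses are not given: they have to be found in the camera images.
- tea_tray: Blue plastic tray, fixed to the counter: two square compartments in a row along the tray's own y. Outside 88 mm (x) by 172 mm (y); rims and divider 4 mm thick, 14 mm high; floor 5 mm thick; each compartment 80 x 80 mm inside, centres at y = +42 mm (brown cork floor) and y = -42 mm (plain blue floor), x = 0. Origin: centre of its underside, on the counter. Its own y is within 0.25 rad of the world's y.
- coffee_tray: White plastic tray, fixed to the counter: three square compartments in a row along the tray's own y. Outside 88 mm (x) by 256 mm (y); rims and dividers 4 mm thick, 14 mm high; floor 5 mm thick; each compartment 80 x 80 mm inside, centres at y = -84 mm (brown cork floor), y = 0 and y = +84 mm (plain white floors), x = 0. Origin: centre of its underside, on the counter. Its own y is within 0.25 rad of the world's y.
- tea_tin: Tea tin: square green tin with a paper label band and a brass lid, 52 x 52 mm, 73 mm tall (lid 50 x 50 mm, the top 11 mm), about 0.13 kg; sides along its own x and y. Set it down roughly square to the tray: turned 45 degrees it only just fits. Origin: centre of its underside; z up.
- coffee_tin: Coffee tin: round black canister with a copper band and a flat steel lid, 54 mm in diameter, 75 mm tall (lid 52 mm in diameter, the top 9 mm), about 0.18 kg. Origin: centre of its underside; z up.
- honey_jar: Honey: amber-orange jar, round, 50 mm in diameter up to 43 mm height, then a shoulder and a yellow screw cap 45 mm in diameter, 62 mm tall in all; about 0.2 kg. Origin: centre of its underside; z up.
- jam_jar: Jam: dark red jar, round, 50 mm in diameter up to 43 mm height, then a shoulder and a bright red screw cap 45 mm in diameter, 62 mm tall in all; about 0.2 kg. Origin: centre of its underside; z up.
- sugar_pot: Sugar pot: round white ceramic pot, 54 mm in diameter from 10 to 42 mm height, foot 44 mm, closed by a fixed blue lid with a small ball knob, 63 mm tall in all; about 0.2 kg. Origin: centre of its underside; z up.
- olive_jar: Olives, not wanted on either tray: olive-green jar, round, 50 mm in diameter up to 43 mm height, then a shoulder and a black screw cap 45 mm in diameter, 62 mm tall in all; about 0.2 kg. Origin: centre of its underside; z up.
- mug: Terracotta mug, 80 mm in diameter, 90 mm tall, standing beyond the stock; a bystander. Origin: centre of its underside.
- soap_bottle: Orange washing-up bottle with a white cap, 56 mm in diameter, 140 mm tall, standing to the robot's right; a bystander. Origin: centre of its underside.
Mind the look-alikes: they are no part of the job. Of the things that look like the tea_tray, take the one that is nearest to the robot's base at the start.

How it is judged:
By the outcome, as a careful person would: the job done as asked, in the order asked, and still so for the second after the job is handed in, with the robot touching nothing.
It also fails if it takes over 128 s, if anything falls off the work surface, if the arm or the gripper's body presses on something with over 40 N, if the wrist force passes 120 N, or if a joint passes its speed limit or range.

## Working session

There is one attempt and no reset: what is moved stays moved. The work goes in short steps, Python scripts to look and compute and a shell command to move; the robot and the scene stay as the last step left them, time stands still between calls to the robot, and variables do not carry over. Pictures are saved under pics/ and viewed, and the job is handed in when it is done.

```bash
mkdir -p pics; ls; python3 - <<'E'
from station import status, eyes, workorder
import cv2,pickle
s=status.get_obs()
for k in s: print(k,s[k])
for n in ("scene","top"):
    c=eyes.read_camera(n); print(n,{k:v for k,v in c.items() if k!="image"})
    cv2.imwrite(f"pics/{n}0.png",c["image"][:,:,::-1]); pickle.dump(c,open(f"{n}0.pkl","wb"))
E
```

```text
pics
t 0.0
q [ 1.20291763  0.47777915  0.02235476  1.55646641 -0.01151844  1.10928668
 -0.08312512]
joint_vel [ 0.00075341 -0.00100032 -0.00176905 -0.00271754 -0.00197633  0.00049255
  0.00122038]
joint_torque [ 4.94005362e-04 -5.96433985e+01  1.60799235e+00 -2.81189543e+01
  1.24898111e-02  9.30912240e-03 -7.63472656e-06]
eef_pos [ 0.17321344 -0.65178111  0.23033373]
tool_rot [-8.87848029e-04  9.91577460e-01  1.29511858e-01 -1.78820062e-04]
contact_force [-0.54124961  0.56709133 -0.88656867]
torque [0.00649944 0.0118112  0.02026093]
gripper_width 0.9985353151183338
scene {'intrinsics': array([[549.3513962 ,   0.        , 313.00065344],
       [  0.        , 549.3513962 , 244.04738517],
       [  0.        ,   0.        ,   1.        ]]), 'position': array([ 1.05992908, -0.79929402,  1.15483984]), 'orientation': array([0.91400678, 0.32481793, 0.08550596, 0.22753822])}
top {'intrinsics': array([[568.96667345,   0.        , 316.72439871],
       [  0.        , 568.96667345, 234.36128896],
       [  0.        ,   0.        ,   1.        ]]), 'position': array([ 0.40401415, -0.00758841,  1.29640148]), 'orientation': array([-0.698428  , -0.0631081 ,  0.05978952,  0.71038082])}
```

View pics/scene0.png

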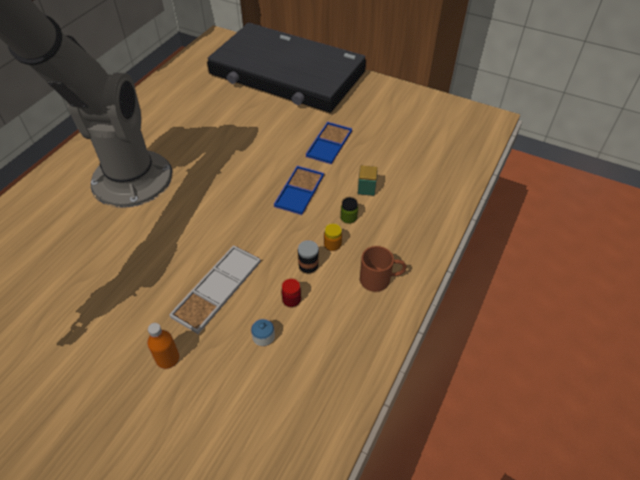

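View pics/top0.png

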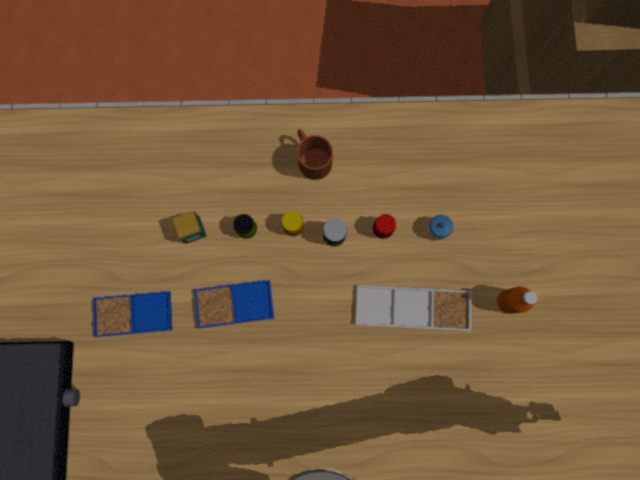

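```bash
cat > h.py <<'E'
import numpy as np,cv2,pickle
from scipy.spatial.transform import Rotation as R
def RT(q): return R.from_quat([q[1],q[2],q[3],q[0]])
def px2w(c,u,v,z):
    K=c["intrinsics"]; d=RT(c["orientation"]).apply([(u-K[0,2])/K[0,0],-(v-K[1,2])/K[1,1],-1])
    p=np.array(c["position"]); return p+d*(z-p[2])/d[2]
def w2px(c,P):
    K=c["intrinsics"]; p=RT(c["orientation"]).inv().apply(np.atleast_2d(P)-c["position"])
    return np.c_[K[0,2]+K[0,0]*p[:,0]/-p[:,2], K[1,2]-K[1,1]*p[:,1]/-p[:,2]]
E
python3 - <<'E'
import pickle,cv2
t=pickle.load(open("top0.pkl","rb"))["image"][:,:,::-1]
cv2.imwrite("pics/c1.png",cv2.resize(t[200:350,80:280],None,fx=4,fy=4,interpolation=2))
cv2.imwrite("pics/c2.png",cv2.resize(t[200:350,270:470],None,fx=4,fy=4,interpolation=2))
s=pickle.load(open("scene0.pkl","rb"))["image"][:,:,::-1]
cv2.imwrite("pics/c3.png",cv2.resize(s[110:270,260:400],None,fx=3.7,fy=3.7,interpolation=2))
E
```

```text
(no output)
```

View pics/c1.png

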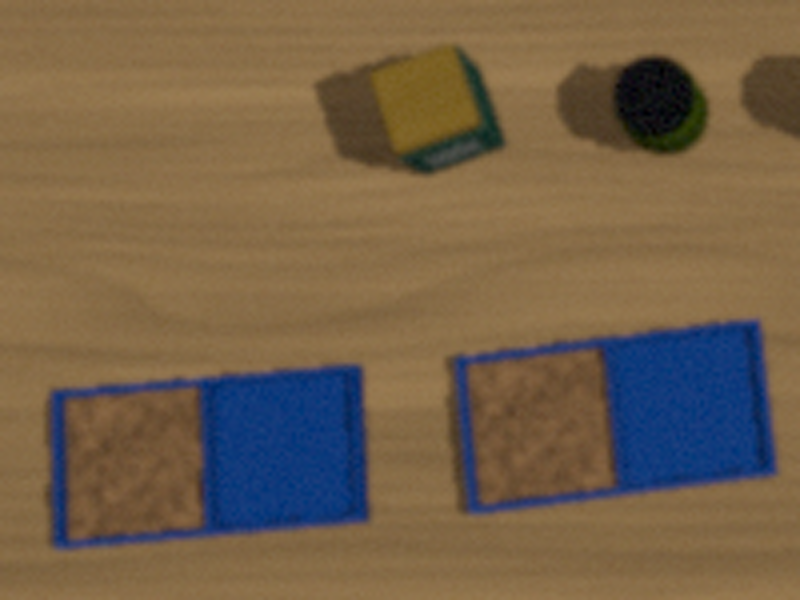

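View pics/c2.png

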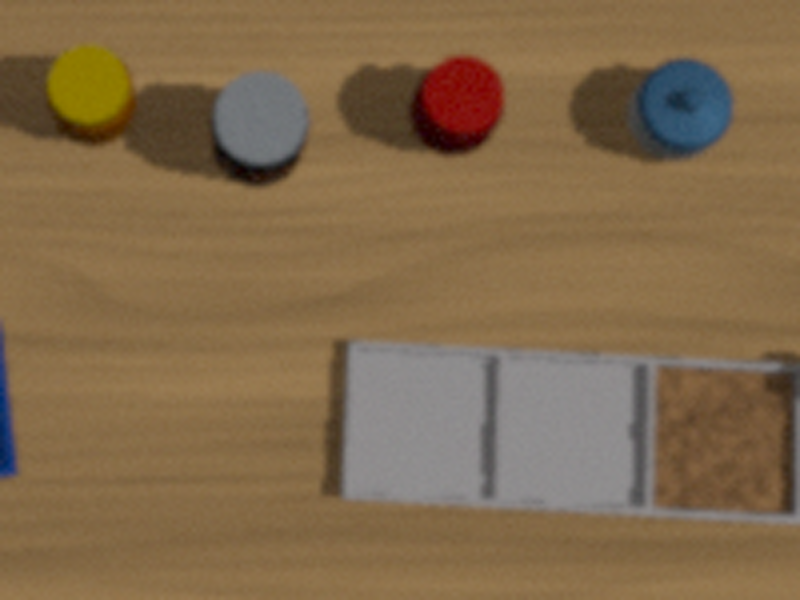

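View pics/c3.png

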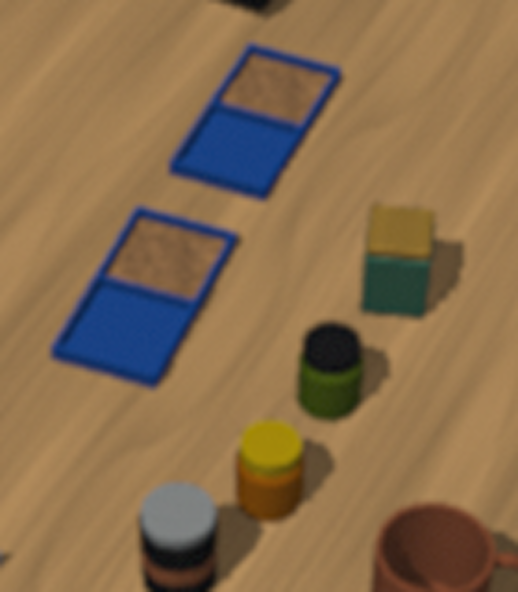

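Blue-tray look-alikes: the left tray at (132,314) and the right tray at (234,304) in the top view. The right one looks nearer the base. The green tin at (189,227) is the only brass-lidded one. Of the caps, yellow (292,222) is honey, red (385,225) is jam and black (244,225) is the olives. The grey lid (335,231) is coffee and the blue lid (441,226) is sugar.

```bash
python3 - <<'E'
import pickle,cv2
t=pickle.load(open("top0.pkl","rb"))["image"][:,:,::-1]
cv2.imwrite("pics/c4.png",cv2.resize(t[200:350,340:540],None,fx=4,fy=4,interpolation=2))
s=pickle.load(open("scene0.pkl","rb"))["image"][:,:,::-1]
cv2.imwrite("pics/c5.png",cv2.resize(s[200:350,160:360],None,fx=4,fy=4,interpolation=2))
E
```

```text
(no output)
```

View pics/c4.png

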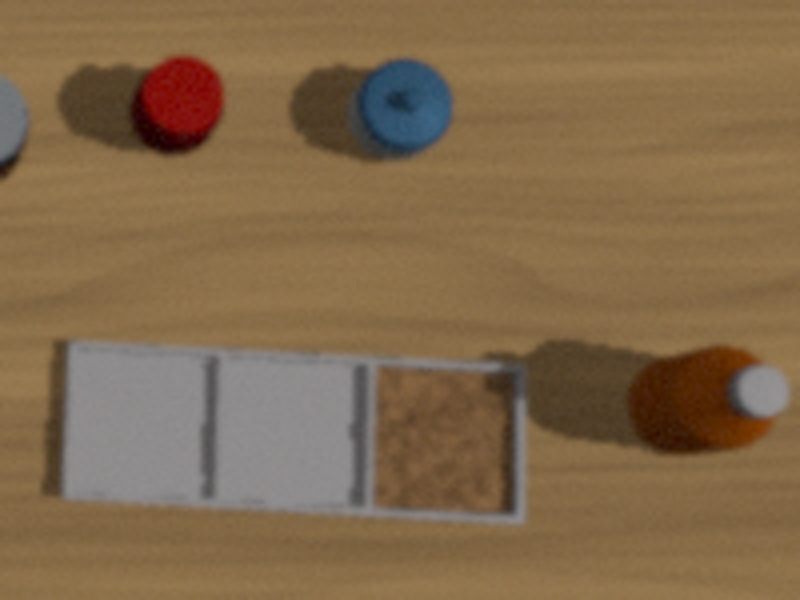

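View pics/c5.png

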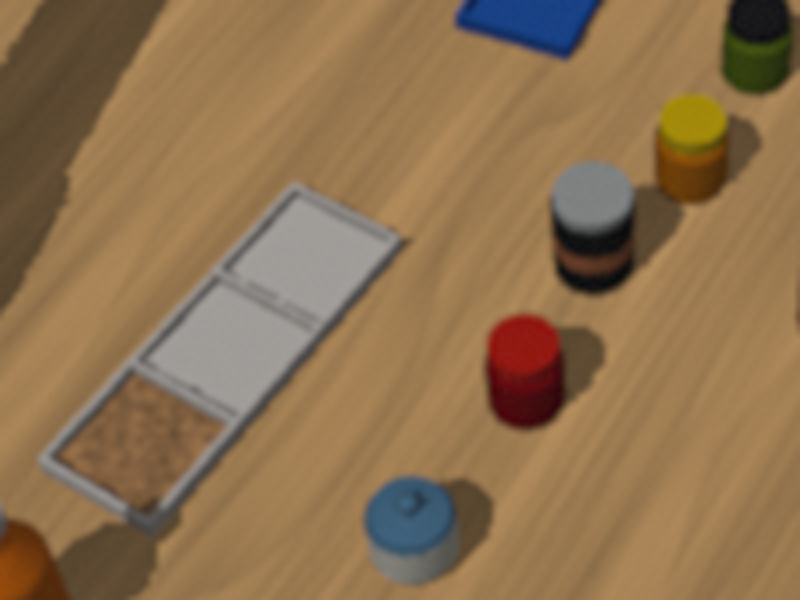

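```bash
python3 - <<'E'
from h import *
T=pickle.load(open("top0.pkl","rb"));S=pickle.load(open("scene0.pkl","rb"))
def cr(p,k,o): p=np.array(p,float); return (p+.5)/k-.5+np.array(o)
def go(n,c,pts,k,o,z):
    W=np.array([px2w(c,*q,z) for q in cr(pts,k,o)]); 
    print(n,W.mean(0).round(4)[:2], "r",np.hypot(*W.mean(0)[:2]).round(3),end=' ')
    if len(W)==4:
        e=np.array([W[1]-W[0],W[2]-W[1],W[3]-W[2],W[0]-W[3]])[:,:2]
        print(np.linalg.norm(e,axis=1).round(4),"ang",np.degrees(np.arctan2(e[:,1],e[:,0])).round(1),end='')
    print()
A=(4,(80,200));B=(4,(270,200));C=(4,(340,200));D=(4,(160,200));E=(3.7,(260,110))
go("tin T",T,[(370,74),(458,46),(483,128),(396,156)],*A,.073)
go("tin S",S,[(370,206),(434,207),(432,256),(368,251)],*E,.073)
go("tray T",T,[(457,357),(760,321),(775,474),(470,512)],*A,.014)
go("tray S",S,[(138,208),(238,238),(156,384),(53,353)],*E,.014)
go("tray far T",T,[(51,391),(361,367),(368,521),(55,547)],*A,.014)
go("white T",T,[(67,342),(524,363),(524,522),(62,498)],*C,.014)
go("white S",S,[(297,184),(405,240),(155,522),(42,460)],*D,.014)
for n,z,a,b in [("honey",.062,(90,86),(694,122)),("coffee",.075,(260,120),(594,197)),("jam",.062,(460,97),(525,345))]:
    go(n+" T",T,[a],*B,z);go(n+" S",S,[b],*D,z)
go("sugar T",T,[(404,98)],*C,.061);go("sugar S",S,[(411,500)],*D,.061)
go("sugar lid T",T,[(405,106)],*C,.045)
go("olive T",T,[(656,97)],*A,.062);go("olive S",S,[(332,348)],*E,.062)
E
```

```text
tin T [0.6453 0.282 ] r 0.704 [0.0503 0.0484 0.0495 0.0485] ang [ -72.8 -162.4  107.3   18.6]
tin S [0.6483 0.2831] r 0.707 [0.0496 0.0547 0.0487 0.0503] ang [  26.3  -67.7 -158.8  113.3]
tray T [0.4753 0.1857] r 0.51 [0.1717 0.086  0.1709 0.0868] ang [ -84.2 -174.5   96.1    6. ]
tray S [0.4787 0.1832] r 0.513 [0.0893 0.1718 0.0863 0.1742] ang [   4.2  -83.8 -174.3   97.1]
tray far T [0.4566 0.4133] r 0.616 [0.1746 0.0859 0.1742 0.0868] ang [ -86.5 -175.8   93.7    4.4]
white T [ 0.4601 -0.2161] r 0.508 [0.2566 0.0881 0.2564 0.0869] ang [-93.6 176.4  86.1  -3.5]
white S [ 0.4615 -0.2148] r 0.509 [0.0892 0.2513 0.0864 0.2545] ang [ -4.3 -94.7 177.9  85.9]
honey T [0.6518 0.0504] r 0.654 
honey S [0.6552 0.0499] r 0.657 
coffee T [ 0.6286 -0.0428] r 0.63 
coffee S [ 0.6324 -0.0451] r 0.634 
jam T [ 0.642  -0.1539] r 0.66 
jam S [ 0.645  -0.1564] r 0.664 
sugar T [ 0.6394 -0.2776] r 0.697 
sugar S [ 0.6401 -0.2806] r 0.699 
sugar lid T [ 0.6379 -0.2814] r 0.697 
olive T [0.6474 0.1577] r 0.666 
olive S [0.6515 0.1555] r 0.67
```

```bash
cat > go.py <<'E'
import sys
from h import *
from station import status
# x y z toolY-angle(deg) per waypoint
s=status.get_obs(); p=np.array(s["eef_pos"]); q=RT(s["tool_rot"])
y=q.apply([0,1,0]); 
print("t",round(s["t"],2),"tcp",p.round(4),"toolYang",np.degrees(np.arctan2(y[1],y[0])).round(1),"tilt",np.degrees(np.arccos(-q.apply([0,0,1])[2])).round(2),"w",round(s["gripper_width"]*.0854,4),"F",np.round(s["contact_force"],1),"q1,7",np.round(s["q"],2)[[0,6]])
a=list(map(float,sys.argv[1:]))
for i in range(0,len(a),4):
    X,Y,Z,A=a[i:i+4]; A=np.radians(A)
    yv=np.array([np.cos(A),np.sin(A),0]); zv=np.array([0,0,-1.]); xv=np.cross(yv,zv)
    Q=R.from_matrix(np.c_[xv,yv,zv])
    print(q.inv().apply(np.array([X,Y,Z])-p).round(4),(q.inv()*Q).as_rotvec(degrees=True).round(2))
E
python3 go.py 0.5 -0.4 0.23 -30 0.55 -0.3 .23 -20
```

```text
t 0.1 tcp [ 0.1732 -0.6519  0.2304] toolYang -75.1 tilt 0.09 w 0.0854 F [ 0.3  0.2 -0.6] q1,7 [ 1.2  -0.08]
[ 0.3805 -0.1595  0.0006] [-9.000e-02 -3.000e-02 -4.512e+01]
[ 0.4545 -0.2433  0.0008] [-9.000e-02 -4.000e-02 -5.512e+01]
```

```bash
python3 -m jog '0.3805 -0.1595 0 0 0 -45 0.085; 0.3805 -0.1595 0 0 0 -45 0.085; 0.3805 -0.1595 0 0 0 -45 0.085; 0.3805 -0.1595 0 0 0 -45 0.085; 0.3805 -0.1595 0 0 0 -45 0.085' 40; python3 go.py 0.6 -.2 .22 -10
```

```text
t: 0.6
eef_pos: [0.3725, -0.4981, 0.2311]
tool_rot: [-0.0, 0.874, 0.486, -0.0]
contact_force: [0.2, 0.1, 0.2]
gripper_width: 0.993
t 0.6 tcp [ 0.3725 -0.4981  0.2311] toolYang -31.8 tilt 0.03 w 0.0848 F [0.2 0.1 0.2] q1,7 [0.99 0.2 ]
[0.3733 0.0363 0.011 ] [-3.00e-02 -1.00e-02 -2.18e+01]
```

```bash
python3 -m jog '0.373 0.036 0 0 0 -22 0.085; 0.373 0.036 0 0 0 -22 0.085; 0.373 0.036 0 0 0 -22 0.085; 0.373 0.036 0 0 0 -22 0.085; 0.373 0.036 0 0 0 -22 0.085'; python3 go.py 0.65 .1 .2 15
```

```text
t: 1.1
eef_pos: [0.5248, -0.3001, 0.231]
tool_rot: [-0.0, 0.767, 0.642, -0.0]
contact_force: [0.6, -0.7, -0.1]
gripper_width: 1.002
t 1.1 tcp [ 0.5248 -0.3001  0.231 ] toolYang -10.2 tilt 0.03 w 0.0856 F [ 0.6 -0.7 -0.1] q1,7 [0.7 0.1]
[0.416  0.0527 0.031 ] [-3.000e-02 -1.000e-02 -2.516e+01]
```

```bash
python3 go.py 0.66 .1 .2 18
```

```text
t 1.1 tcp [ 0.5248 -0.3001  0.231 ] toolYang -10.2 tilt 0.03 w 0.0856 F [ 0.6 -0.7 -0.1] q1,7 [0.7 0.1]
[0.4177 0.0626 0.031 ] [-3.000e-02 -1.000e-02 -2.816e+01]
```

```bash
python3 -m jog '0.4177 0.0626 0.03 0 0 -28 0.085; 0.4177 0.0626 0.03 0 0 -28 0.085; 0.4177 0.0626 0.03 0 0 -28 0.085; 0.4177 0.0626 0.03 0 0 -28 0.085; 0.4177 0.0626 0.03 0 0 -28 0.085'; python3 go.py 0.647 .2825 .15 18.5
```

```text
t: 1.6
eef_pos: [0.604, -0.0639, 0.2131]
tool_rot: [-0.0, 0.588, 0.809, -0.0]
contact_force: [0.1, -0.5, 0.6]
gripper_width: 0.998
t 1.6 tcp [ 0.604  -0.0639  0.2131] toolYang 17.9 tilt 0.03 w 0.0852 F [ 0.1 -0.5  0.6] q1,7 [0.41 0.1 ]
[0.3164 0.1474 0.0631] [-0.03 -0.01 -0.6 ]
```

```bash
python3 -m jog '0.316 0.147 0.06 0 0 -0.6 0.085; 0.316 0.147 0.06 0 0 -0.6 0.085; 0.316 0.147 0.06 0 0 -0.6 0.085; 0.316 0.147 0.06 0 0 -0.6 0.085; 0.316 0.147 0.06 0 0 -0.6 0.085';  python3 go.py 0.647 .2825 .15 18.5
```

```text
t: 2.1
eef_pos: [0.6342, 0.1805, 0.1704]
tool_rot: [-0.0, 0.585, 0.811, -0.0]
contact_force: [1.5, -0.3, -0.2]
gripper_width: 0.99
t 2.1 tcp [0.6342 0.1805 0.1704] toolYang 18.4 tilt 0.05 w 0.0846 F [ 1.5 -0.3 -0.2] q1,7 [ 0.01 -0.31]
[0.0927 0.0444 0.0203] [-0.04  0.02 -0.07]
```

```bash
python3 -m jog '0.0927 0.0444 0.02 0 0 0 0.085; 0.0927 0.0444 0.02 0 0 0 0.085; 0.0927 0.0444 0.02 0 0 0 0.085; 0.0927 0.0444 0.02 0 0 0 0.085';  python3 go.py 0.647 .2825 .15 18.5
python3 - <<'E'
from h import *
from station import eyes
for n in("scene","top"):
    c=eyes.read_camera(n); pickle.dump(c,open(n+"1.pkl","wb")); cv2.imwrite(f"pics/{n}1.png",c["image"][:,:,::-1])
s=pickle.load(open("scene1.pkl","rb"))["image"][:,:,::-1]
cv2.imwrite("pics/c6.png",cv2.resize(s[110:270,280:440],None,fx=3.7,fy=3.7,interpolation=2))
E
python3 go.py 0.647 .2825 .15 18.5
```

```text
t: 2.5
eef_pos: [0.6458, 0.2832, 0.15]
tool_rot: [-0.001, 0.583, 0.812, -0.001]
contact_force: [1.7, -0.4, 0.6]
gripper_width: 0.999
t 2.5 tcp [0.6458 0.2832 0.15  ] toolYang 18.7 tilt 0.12 w 0.0853 F [ 1.7 -0.4  0.6] q1,7 [-0.15 -0.45]
[-0.001   0.0009 -0.    ] [-0.11 -0.05  0.18]
t 2.6 tcp [0.6475 0.279  0.1507] toolYang 18.4 tilt 0.1 w 0.0849 F [-0.2  0.1  0.3] q1,7 [-0.15 -0.45]
[0.0034 0.0006 0.0007] [-0.05  0.09 -0.13]
```

View pics/c6.png

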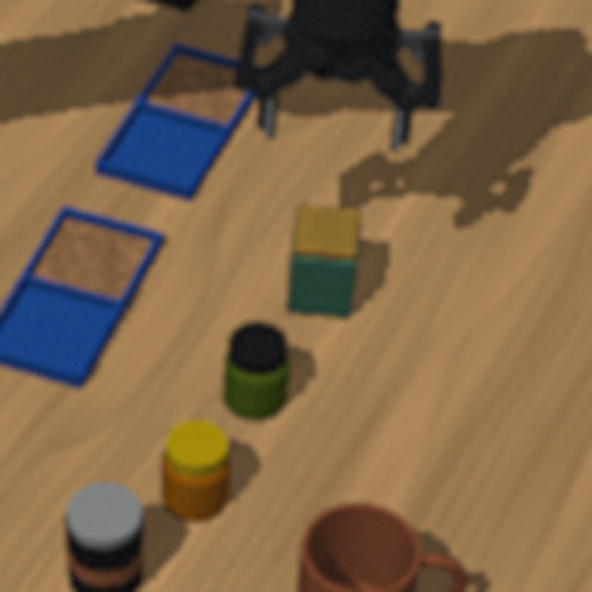

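```bash
python3 -m jog '0.0034 0.0006 0.05 0 0 0 0.085; 0.0034 0.0006 0.085 0 0 0 0.085; 0.0034 0.0006 0.12 0 0 0 0.085;0.0034 0.0006 0.128 0 0 0 0.085;0.0034 0.0006 0.128 0 0 0 0.085';  python3 go.py 0.647 .2825 .022 18.5
```

```text
t: 3.1
eef_pos: [0.6466, 0.2819, 0.0224]
tool_rot: [-0.0, 0.585, 0.811, -0.001]
contact_force: [0.1, 0.6, 0.1]
gripper_width: 0.995
t 3.1 tcp [0.6466 0.2819 0.0224] toolYang 18.3 tilt 0.15 w 0.085 F [0.1 0.6 0.1] q1,7 [-0.18 -0.51]
[0.0005 0.0006 0.0004] [-0.13  0.07 -0.17]
```

```bash
python3 -m jog '0 0 0 0 0 0 0.03;0 0 0 0 0 0 0.03;0 0 0 0 0 0 0.03;0 0 0 0 0 0 0.03;0 0 0 0 0 0 0.03' 40;  python3 go.py
```

```text
t: 3.6
eef_pos: [0.6482, 0.285, 0.0258]
tool_rot: [0.001, 0.585, 0.811, 0.002]
contact_force: [0.6, -1.0, 7.0]
gripper_width: 0.606
t 3.6 tcp [0.6482 0.285  0.0258] toolYang 18.4 tilt 0.22 w 0.0518 F [ 0.6 -1.   7. ] q1,7 [-0.19 -0.51]
```

```bash
python3 -m jog '0 0 -0.02 0 0 0 0.03;0 0 -0.06 0 0 0 0.03;0 0 -0.1 0 0 0 0.03;0 0 -0.1 0 0 0 0.03' 40;  python3 go.py .4726 .2263 .125 6
```

```text
t: 4.0
eef_pos: [0.6501, 0.2871, 0.1318]
tool_rot: [0.003, 0.585, 0.811, 0.005]
contact_force: [0.1, -0.1, -0.6]
gripper_width: 0.603
t 4.0 tcp [0.6501 0.2871 0.1318] toolYang 18.5 tilt 0.69 w 0.0515 F [ 0.1 -0.1 -0.6] q1,7 [-0.16 -0.46]
[-0.0015 -0.1877  0.0046] [ 0.66 -0.2  12.45]
```

```bash
python3 -m jog '-0.001 -0.04 0.003 0 0 3 0.03;-0.001 -0.085 0.003 0 0 6 0.03;-0.0015 -0.13 0.003 0 0 9 0.03;-0.0015 -0.17 0.003 0 0 12.4 0.03;-0.0015 -0.188 0.003 0 0 12.4 0.03';python3 -m jog '0 0 0 0 0 0 0.03;0 0 0 0 0 0 0.03;0 0 0 0 0 0 0.03';  python3 go.py .4726 .2263 .125 6
python3 - <<'E'
from h import *
from station import eyes
I=[]
for n in("scene","top"):
    c=eyes.read_camera(n); pickle.dump(c,open(n+"2.pkl","wb")); I.append(c["image"][:,:,::-1])
a=cv2.resize(I[0][110:230,240:370],None,fx=3,fy=3,interpolation=2);b=cv2.resize(I[1][220:340,170:300],None,fx=3,fy=3,interpolation=2)
cv2.imwrite("pics/c7.png",np.hstack([a,b]))
E
python3 go.py .4726 .2263 .125 6
```

```text
t: 4.5
eef_pos: [0.4649, 0.2218, 0.1206]
tool_rot: [0.0, 0.669, 0.743, -0.001]
contact_force: [1.0, -0.4, -1.6]
gripper_width: 0.607
t: 4.8
eef_pos: [0.4702, 0.224, 0.1208]
tool_rot: [0.0, 0.669, 0.743, 0.001]
contact_force: [-0.3, 0.3, -0.6]
gripper_width: 0.606
t 4.8 tcp [0.4702 0.224  0.1208] toolYang 6.0 tilt 0.11 w 0.0517 F [-0.3  0.3 -0.6] q1,7 [-0.12 -0.73]
[ 0.002   0.0027 -0.0042] [ 0.09 -0.05  0.04]
t 4.9 tcp [0.4699 0.2239 0.1203] toolYang 6.0 tilt 0.06 w 0.0519 F [-1.   0.4 -1.5] q1,7 [-0.12 -0.73]
[ 0.0021  0.003  -0.0046] [ 0.04 -0.04  0.03]
```

View pics/c7.png

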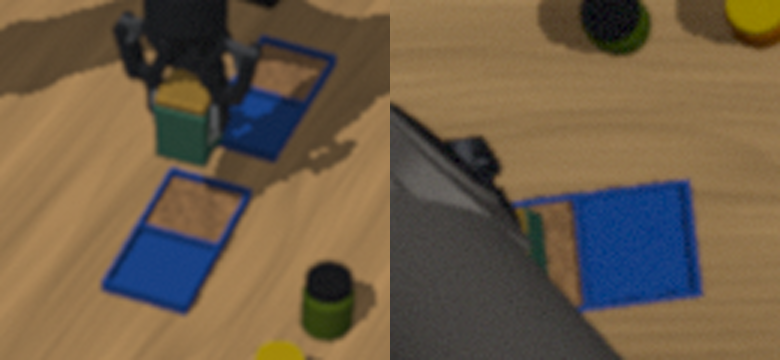

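```bash
python3 -m jog '0.002 0.003 0.02 0 0 0 0.03;0.002 0.003 0.05 0 0 0 0.03;0.002 0.003 0.075 0 0 0 0.03;0.002 0.003 0.08 0 0 0 0.03;0.002 0.003 0.08 0 0 0 0.03';  python3 go.py .4726 .2263 .031 6
```

```text
t: 5.4
eef_pos: [0.4714, 0.2258, 0.0396]
tool_rot: [-0.0, 0.669, 0.743, -0.001]
contact_force: [0.4, -0.2, -0.4]
gripper_width: 0.602
t 5.4 tcp [0.4714 0.2258 0.0396] toolYang 6.1 tilt 0.1 w 0.0514 F [ 0.4 -0.2 -0.4] q1,7 [-0.18 -0.82]
[0.0004 0.0013 0.0086] [-0.1   0.02  0.06]
```

```bash
python3 -m jog '0 0.001 0.002 0 0 0 0.03;0 0.001 0.004 0 0 0 0.03;0 0.001 0.006 0 0 0 0.03;0 0.001 0.007 0 0 0 0.03;0 0.001 0.007 0 0 0 0.03';  python3 go.py .4726 .2263 .031 6
```

```text
t: 5.9
eef_pos: [0.4726, 0.2258, 0.0333]
tool_rot: [0.0, 0.669, 0.743, 0.0]
contact_force: [0.0, 0.2, -0.4]
gripper_width: 0.604
t 5.9 tcp [0.4726 0.2258 0.0333] toolYang 6.1 tilt 0.01 w 0.0516 F [ 0.   0.2 -0.4] q1,7 [-0.19 -0.83]
[0.0005 0.0001 0.0023] [0.01 0.   0.05]
```

```bash
python3 -m jog '0 0 0.001 0 0 0 0.03;0 0 0.002 0 0 0 0.03;0 0 0.003 0 0 0 0.03';  python3 go.py; python3 -m jog '0 0 0.001 0 0 0 0.03;0 0 0.002 0 0 0 0.03';  python3 go.py
```

```text
t: 6.2
eef_pos: [0.4726, 0.2259, 0.0307]
tool_rot: [0.0, 0.669, 0.743, -0.0]
contact_force: [-5.2, -3.0, 17.2]
gripper_width: 0.601
t 6.2 tcp [0.4726 0.2259 0.0307] toolYang 6.1 tilt 0.03 w 0.0514 F [-5.2 -3.  17.2] q1,7 [-0.19 -0.83]
t: 6.4
eef_pos: [0.4726, 0.2258, 0.0306]
tool_rot: [0.001, 0.669, 0.744, -0.0]
contact_force: [-12.3, -7.4, 42.4]
gripper_width: 0.605
t 6.4 tcp [0.4726 0.2258 0.0306] toolYang 6.1 tilt 0.12 w 0.0517 F [-12.3  -7.4  42.4] q1,7 [-0.19 -0.83]
```

```bash
python3 -m jog '0 0 -0.002 0 0 0 0.03;0 0 -0.0025 0 0 0 0.03; 0 0 -0.0025 0 0 0 0.075;0 0 -0.0025 0 0 0 0.075;0 0 -0.0025 0 0 0 0.075';  python3 go.py; python3 -m jog '0 0 -0.04 0 0 0 0.08;0 0 -0.09 0 0 0 0.085;0 0 -0.12 0 0 0 0.085;0 0 -0.12 0 0 0 0.085'; python3 go.py 0.6535 .05 .15 0
python3 - <<'E'
from h import *
from station import eyes
I=[]
for n in("scene","top"):
    c=eyes.read_camera(n); pickle.dump(c,open(n+"3.pkl","wb")); I.append(c["image"][:,:,::-1])
a=cv2.resize(I[0][110:230,240:370],None,fx=3,fy=3,interpolation=2);b=cv2.resize(I[1][220:340,170:300],None,fx=3,fy=3,interpolation=2)
cv2.imwrite("pics/c8.png",np.hstack([a,b]))
E
```

```text
t: 6.9
eef_pos: [0.4725, 0.2258, 0.0304]
tool_rot: [-0.0, 0.669, 0.743, -0.0]
contact_force: [0.1, -0.7, 0.1]
gripper_width: 0.88
t 6.9 tcp [0.4725 0.2258 0.0304] toolYang 6.1 tilt 0.02 w 0.0752 F [ 0.1 -0.7  0.1] q1,7 [-0.19 -0.83]
t: 7.3
eef_pos: [0.4751, 0.2275, 0.1549]
tool_rot: [0.002, 0.669, 0.743, 0.004]
contact_force: [-0.4, -0.2, -0.4]
gripper_width: 0.992
t 7.3 tcp [0.4751 0.2275 0.1549] toolYang 6.0 tilt 0.46 w 0.0847 F [-0.4 -0.2 -0.4] q1,7 [-0.1 -0.7]
[-0.1954  0.1587  0.0056] [ 0.43 -0.18  6.04]
```

View pics/c8.png

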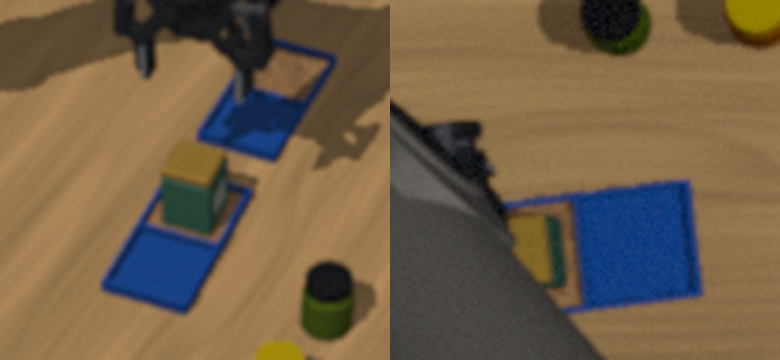

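The tin stands square in the cork compartment: its base is at about (190,205) in the scene crop and its lid at (530,250) in the top crop. Next is the honey.

```bash
python3 -m jog '-0.04 0.032 0.004 0 0 3 0.085;-0.08 0.065 0.004 0 0 6 0.085;-0.12 0.098 0.004 0 0 6 0.085;-0.16 0.13 0.004 0 0 6 0.085;-0.195 0.159 0.004 0 0 6 0.085'; python3 -m jog '0 0 0 0 0 0 0.085;0 0 0 0 0 0 0.085;0 0 0 0 0 0 0.085'; python3 go.py .6535 .05 .011 0
```

```text
t: 7.9
eef_pos: [0.6499, 0.0479, 0.1442]
tool_rot: [-0.001, 0.707, 0.708, -0.002]
contact_force: [0.9, 0.6, 0.4]
gripper_width: 0.997
t: 8.2
eef_pos: [0.6484, 0.0512, 0.1451]
tool_rot: [-0.001, 0.706, 0.708, -0.001]
contact_force: [-0.1, 0.4, 0.3]
gripper_width: 0.995
t 8.2 tcp [0.6484 0.0512 0.1451] toolYang 0.2 tilt 0.18 w 0.085 F [-0.1  0.4  0.3] q1,7 [ 0.15 -0.4 ]
[-0.0013  0.0055  0.134 ] [-0.17 -0.03  0.16]
```

```bash
python3 -m jog '-0.001 0.005 0.04 0 0 0 0.085;-0.001 0.005 0.08 0 0 0 0.085;-0.001 0.005 0.12 0 0 0 0.085;-0.001 0.005 0.133 0 0 0 0.085;-0.001 0.005 0.133 0 0 0 0.085'; python3 -m jog '0 0 0 0 0 0 0.03;0 0 0 0 0 0 0.03;0 0 0 0 0 0 0.03;0 0 0 0 0 0 0.03;0 0 0 0 0 0 0.03' 40; python3 go.py
```

```text
t: 8.7
eef_pos: [0.6526, 0.0501, 0.0117]
tool_rot: [-0.002, 0.706, 0.708, -0.002]
contact_force: [0.2, 0.2, -0.4]
gripper_width: 0.994
t: 9.2
eef_pos: [0.6562, 0.0493, 0.0163]
tool_rot: [0.001, 0.707, 0.707, 0.001]
contact_force: [-1.8, -0.1, 6.4]
gripper_width: 0.572
t 9.2 tcp [0.6562 0.0493 0.0163] toolYang 0.1 tilt 0.18 w 0.0488 F [-1.8 -0.1  6.4] q1,7 [ 0.11 -0.47]
```

```bash
python3 -m jog '0 0 -0.02 0 0 0 0.03;0 0 -0.06 0 0 0 0.03;0 0 -0.1 0 0 0 0.03;0 0 -0.1 0 0 0 0.03' 40;  python3 go.py .4814 .1427 .113 6
```

```text
t: 9.6
eef_pos: [0.6593, 0.0499, 0.1212]
tool_rot: [0.004, 0.707, 0.707, 0.005]
contact_force: [1.7, 0.8, -1.4]
gripper_width: 0.568
t 9.6 tcp [0.6593 0.0499 0.1212] toolYang 0.0 tilt 0.69 w 0.0485 F [ 1.7  0.8 -1.4] q1,7 [ 0.14 -0.41]
[ 0.0929 -0.178   0.0062] [ 0.69 -0.05 -5.96]
```

```bash
python3 -m jog '0.023 -0.044 0 0 0 -2 0.03;0.046 -0.089 0 0 0 -4 0.03;0.069 -0.134 0 0 0 -6 0.03;0.0929 -0.176 0 0 0 -6 0.03;0.0929 -0.176 0 0 0 -6 0.03'; python3 -m jog '0 0 0 0 0 0 0.03;0 0 0 0 0 0 0.03';  python3 go.py .4814 .1427 .025 6
python3 - <<'E'
from h import *
from station import eyes
I=[]
for n in("scene","top"):
    c=eyes.read_camera(n); I.append(c["image"][:,:,::-1])
a=cv2.resize(I[0][110:230,240:370],None,fx=3,fy=3,interpolation=2);b=cv2.resize(I[1][220:340,170:300],None,fx=3,fy=3,interpolation=2)
cv2.imwrite("pics/c9.png",np.hstack([a,b]))
E
```

```text
t: 10.1
eef_pos: [0.4723, 0.1448, 0.1136]
tool_rot: [-0.001, 0.666, 0.746, -0.001]
contact_force: [1.4, 0.1, -3.4]
gripper_width: 0.57
t: 10.3
eef_pos: [0.48, 0.1411, 0.114]
tool_rot: [0.001, 0.669, 0.743, 0.0]
contact_force: [0.0, -0.1, -3.0]
gripper_width: 0.572
t 10.3 tcp [0.48   0.1411 0.114 ] toolYang 6.0 tilt 0.08 w 0.0488 F [ 0.  -0.1 -3. ] q1,7 [ 0.03 -0.57]
[0.0015 0.0014 0.089 ] [ 0.08  0.01 -0.01]
```

View pics/c9.png

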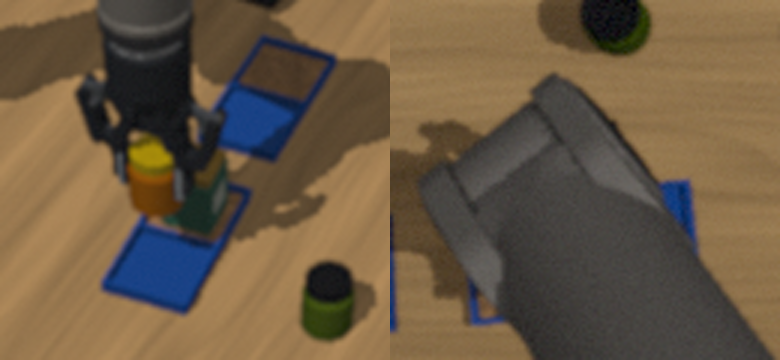

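Honey is held upright. Lowering it over the plain compartment.

```bash
python3 -m jog '0.0015 0.0014 0.03 0 0 0 0.03;0.0015 0.0014 0.06 0 0 0 0.03;0.0015 0.0014 0.082 0 0 0 0.03;0.0015 0.0014 0.085 0 0 0 0.03;0.0015 0.0014 0.085 0 0 0 0.03'; python3 -m jog '0 0 0.002 0 0 0 0.03;0 0 0.004 0 0 0 0.03;0 0 0.005 0 0 0 0.03;0 0 0.005 0 0 0 0.03'; python3 go.py .4814 .1427 .021 6
```

```text
t: 10.9
eef_pos: [0.4804, 0.143, 0.0284]
tool_rot: [-0.0, 0.669, 0.743, -0.0]
contact_force: [0.8, -1.1, -1.4]
gripper_width: 0.571
t: 11.3
eef_pos: [0.4804, 0.1433, 0.0241]
tool_rot: [0.0, 0.669, 0.743, 0.0]
contact_force: [-0.2, -0.4, -2.0]
gripper_width: 0.569
t 11.3 tcp [0.4804 0.1433 0.0241] toolYang 6.0 tilt 0.04 w 0.0486 F [-0.2 -0.4 -2. ] q1,7 [-0.05 -0.69]
[-0.0007  0.0009  0.0031] [0.04 0.   0.05]
```

```bash
python3 -m jog '0 0 0.001 0 0 0 0.03;0 0 0.002 0 0 0 0.03;0 0 0.003 0 0 0 0.03;0 0 0.003 0 0 0 0.03'; python3 go.py
```

```text
t: 11.7
eef_pos: [0.4802, 0.1433, 0.0212]
tool_rot: [0.0, 0.669, 0.743, -0.0]
contact_force: [-2.7, -1.9, 7.4]
gripper_width: 0.572
t 11.7 tcp [0.4802 0.1433 0.0212] toolYang 6.1 tilt 0.03 w 0.0489 F [-2.7 -1.9  7.4] q1,7 [-0.05 -0.69]
```

```bash
python3 -m jog '0 0 0 0 0 0 0.075;0 0 0 0 0 0 0.075;0 0 0 0 0 0 0.075'; python3 go.py; python3 -m jog '0 0 -0.03 0 0 0 0.08;0 0 -0.08 0 0 0 0.085;0 0 -0.12 0 0 0 0.085;0 0 -0.125 0 0 0 0.085'; python3 go.py 0.6305 -.044 .15 0
```

```text
t: 12.0
eef_pos: [0.4803, 0.1434, 0.0207]
tool_rot: [0.0, 0.669, 0.743, 0.0]
contact_force: [-0.0, -0.2, -0.2]
gripper_width: 0.875
t 12.0 tcp [0.4803 0.1434 0.0207] toolYang 6.1 tilt 0.02 w 0.0748 F [-0.  -0.2 -0.2] q1,7 [-0.05 -0.69]
t: 12.4
eef_pos: [0.483, 0.1447, 0.1503]
tool_rot: [0.002, 0.669, 0.743, 0.004]
contact_force: [0.3, 0.3, 0.7]
gripper_width: 0.994
t 12.4 tcp [0.483  0.1447 0.1503] toolYang 6.1 tilt 0.48 w 0.0849 F [0.3 0.3 0.7] q1,7 [ 0.06 -0.54]
[-0.2032  0.1268  0.0011] [ 0.47 -0.11  6.05]
```

```bash
python3 -m jog '-0.042 0.026 0 0 0 3 0.085;-0.084 0.052 0 0 0 6 0.085;-0.125 0.078 0 0 0 6 0.085;-0.166 0.104 0 0 0 6 0.085;-0.203 0.127 0 0 0 6 0.085'; python3 -m jog '0 0 0 0 0 0 0.085;0 0 0 0 0 0 0.085;0 0 0 0 0 0 0.085'; python3 go.py .6305 -.044 .020 0
python3 - <<'E'
from h import *
from station import eyes
I=[]
for n in("scene","top"):
    c=eyes.read_camera(n); I.append(c["image"][:,:,::-1])
a=cv2.resize(I[0][110:310,230:360],None,fx=3,fy=3,interpolation=2);b=cv2.resize(I[1][190:390,170:300],None,fx=3,fy=3,interpolation=2)
cv2.imwrite("pics/c10.png",np.hstack([a,b]))
E
```

```text
t: 12.9
eef_pos: [0.6287, -0.0477, 0.1448]
tool_rot: [0.0, 0.707, 0.707, -0.0]
contact_force: [-0.1, 0.8, -0.1]
gripper_width: 0.996
t: 13.2
eef_pos: [0.6269, -0.0437, 0.145]
tool_rot: [-0.001, 0.706, 0.708, -0.0]
contact_force: [-1.2, 1.2, -0.6]
gripper_width: 0.996
t 13.2 tcp [ 0.6269 -0.0437  0.145 ] toolYang 0.2 tilt 0.09 w 0.085 F [-1.2  1.2 -0.6] q1,7 [ 0.3  -0.25]
[-0.0005  0.0038  0.125 ] [-0.08 -0.05  0.16]
```

View pics/c10.png

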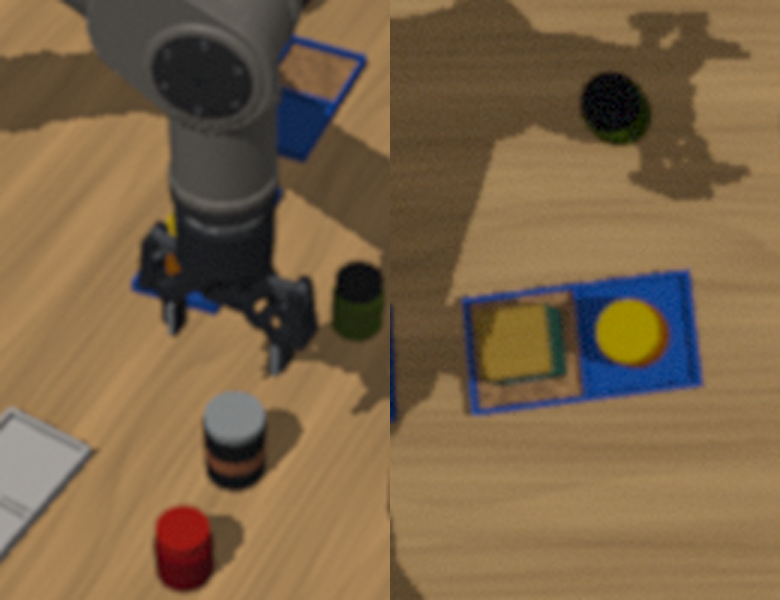

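The top crop shows the tin at (515,343) and the honey at (632,333), each inside its compartment with clearance all round. Next is the coffee tin.

```bash
python3 -m jog '-0.0005 0.0038 0.04 0 0 0 0.085;-0.0005 0.0038 0.08 0 0 0 0.085;-0.0005 0.0038 0.115 0 0 0 0.085;-0.0005 0.0038 0.124 0 0 0 0.085;-0.0005 0.0038 0.124 0 0 0 0.085'; python3 go.py; python3 -m jog '0 0 0 0 0 0 0.03;0 0 0 0 0 0 0.03;0 0 0 0 0 0 0.03;0 0 0 0 0 0 0.03;0 0 0 0 0 0 0.03' 40; python3 go.py
```

```text
t: 13.8
eef_pos: [0.6305, -0.0447, 0.0208]
tool_rot: [-0.001, 0.706, 0.708, -0.001]
contact_force: [-0.0, -0.1, 0.3]
gripper_width: 0.995
t 13.8 tcp [ 0.6305 -0.0447  0.0208] toolYang 0.1 tilt 0.15 w 0.085 F [-0.  -0.1  0.3] q1,7 [ 0.25 -0.32]
t: 14.3
eef_pos: [0.633, -0.0455, 0.024]
tool_rot: [0.001, 0.707, 0.707, 0.001]
contact_force: [-1.7, -0.0, 7.1]
gripper_width: 0.624
t 14.3 tcp [ 0.633  -0.0455  0.024 ] toolYang 0.0 tilt 0.18 w 0.0533 F [-1.7 -0.   7.1] q1,7 [ 0.25 -0.32]
```

```bash
python3 -m jog '0 0 -0.02 0 0 0 0.03;0 0 -0.06 0 0 0 0.03;0 0 -0.1 0 0 0 0.03;0 0 -0.11 0 0 0 0.03' 40;  python3 go.py .52 -.2 .14 -4 .4555 -.2993 .14 -4; python3 -c "
from h import *
T=pickle.load(open('top0.pkl','rb'));S=pickle.load(open('scene0.pkl','rb'))
print(px2w(T,532.5,297.5,.14),px2w(T,507.5,300,.05),px2w(S,154,330,.14))"
```

```text
t: 14.7
eef_pos: [0.6348, -0.0454, 0.1375]
tool_rot: [0.003, 0.707, 0.707, 0.003]
contact_force: [0.3, -0.6, -0.6]
gripper_width: 0.62
t 14.7 tcp [ 0.6348 -0.0454  0.1375] toolYang 0.0 tilt 0.51 w 0.0529 F [ 0.3 -0.6 -0.6] q1,7 [ 0.3  -0.26]
[-0.1545 -0.1148 -0.0035] [ 0.51 -0.    4.04]
[-0.2537 -0.1794 -0.004 ] [ 0.51 -0.    4.04]
[ 0.47027648 -0.43739381  0.14      ] [ 0.47093636 -0.41614348  0.05      ] [ 0.47383292 -0.43671781  0.14      ]
```

```bash
python3 -m jog '-0.04 -0.028 0 0 0 1 0.03;-0.08 -0.056 0 0 0 2 0.03;-0.12 -0.085 0 0 0 3 0.03;-0.16 -0.113 0 0 0 4 0.03;-0.2 -0.141 0 0 0 4 0.03'; python3 go.py .4555 -.2993 .14 -4
```

```text
t: 15.2
eef_pos: [0.4893, -0.2473, 0.1319]
tool_rot: [0.0, 0.731, 0.682, -0.0]
contact_force: [0.4, -1.3, -1.9]
gripper_width: 0.622
t 15.2 tcp [ 0.4893 -0.2473  0.1319] toolYang -4.0 tilt 0.04 w 0.0532 F [ 0.4 -1.3 -1.9] q1,7 [0.68 0.08]
[-0.0542 -0.0301 -0.0081] [0.02 0.03 0.03]
```

```bash
python3 -m jog '-0.03 -0.018 0 0 0 0 0.03;-0.052 -0.036 0 0 0 0 0.03;-0.052 -0.036 0 0 0 0 0.03;-0.052 -0.036 0 0 0 0 0.03'; python3 go.py .4555 -.2993 .04 -4
python3 - <<'E'
from h import *
from station import eyes
I=[]
for n in("scene","top"):
    c=eyes.read_camera(n); I.append(c["image"][:,:,::-1])
a=cv2.resize(I[0][200:380,130:260],None,fx=3,fy=3,interpolation=2);b=cv2.resize(I[1][210:390,350:560],None,fx=2,fy=3,interpolation=2)
cv2.imwrite("pics/c11.png",np.hstack([a,b]))
E
```

```text
t: 15.6
eef_pos: [0.4509, -0.2957, 0.1318]
tool_rot: [0.0, 0.732, 0.682, 0.0]
contact_force: [0.2, 0.5, -1.3]
gripper_width: 0.625
t 15.6 tcp [ 0.4509 -0.2957  0.1318] toolYang -4.0 tilt 0.02 w 0.0534 F [ 0.2  0.5 -1.3] q1,7 [0.79 0.2 ]
[-0.0033  0.0048  0.0918] [ 0.02  0.01 -0.05]
```

View pics/c11.png

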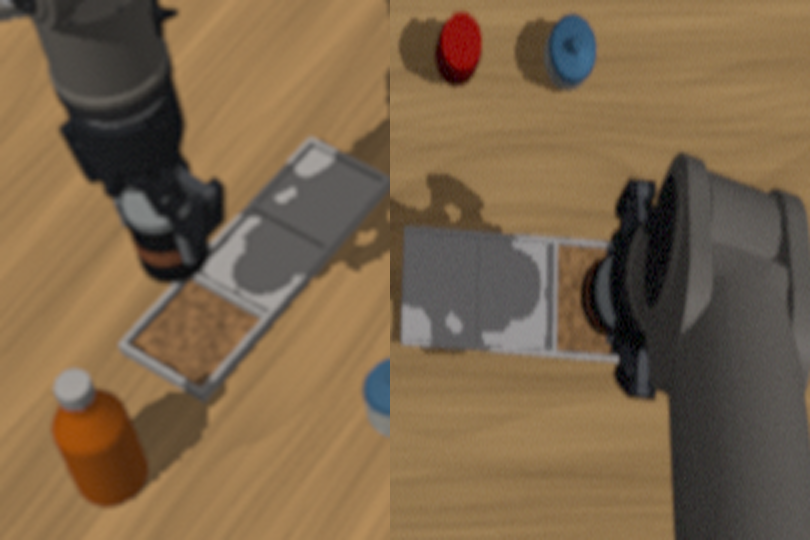

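```bash
python3 -m jog '-0.0033 0.0048 0.03 0 0 0 0.03;-0.0033 0.0048 0.06 0 0 0 0.03;-0.0033 0.0048 0.085 0 0 0 0.03;-0.0033 0.0048 0.093 0 0 0 0.03;-0.0033 0.0048 0.093 0 0 0 0.03'; python3 go.py .4555 -.2993 .031 -4
```

```text
t: 16.2
eef_pos: [0.456, -0.2974, 0.0379]
tool_rot: [-0.001, 0.73, 0.683, -0.0]
contact_force: [-0.1, 0.3, -1.8]
gripper_width: 0.622
t 16.2 tcp [ 0.456  -0.2974  0.0379] toolYang -3.8 tilt 0.12 w 0.0531 F [-0.1  0.3 -1.8] q1,7 [0.74 0.13]
[-0.0019 -0.0004  0.0069] [-0.09 -0.08  0.17]
```

```bash
python3 -m jog '-0.001 0 0.002 0 0 0 0.03;-0.0015 0 0.004 0 0 0 0.03;-0.0015 0 0.006 0 0 0 0.03;-0.0015 0 0.006 0 0 0 0.03'; python3 go.py .4555 -.2993 .029 -4;python3 -m jog '0 0 0.001 0 0 0 0.03;0 0 0.002 0 0 0 0.03;0 0 0.003 0 0 0 0.03;0 0 0.003 0 0 0 0.03';python3 go.py .4555 -.2993 .029 -4
```

```text
t: 16.6
eef_pos: [0.456, -0.3006, 0.0331]
tool_rot: [0.0, 0.731, 0.682, 0.0]
contact_force: [-0.1, -0.4, -1.6]
gripper_width: 0.623
t 16.6 tcp [ 0.456  -0.3006  0.0331] toolYang -4.0 tilt 0.04 w 0.0532 F [-0.1 -0.4 -1.6] q1,7 [0.74 0.13]
[ 0.0012 -0.0005  0.0041] [0.04 0.02 0.05]
t: 17.0
eef_pos: [0.4557, -0.3003, 0.0295]
tool_rot: [-0.0, 0.731, 0.682, -0.0]
contact_force: [0.5, -0.2, -1.9]
gripper_width: 0.62
t 17.0 tcp [ 0.4557 -0.3003  0.0295] toolYang -3.9 tilt 0.01 w 0.053 F [ 0.5 -0.2 -1.9] q1,7 [0.74 0.13]
[ 0.001  -0.0003  0.0005] [-0.01 -0.    0.05]
```

```bash
python3 -m jog '0 0 0.0005 0 0 0 0.03;0 0 0.001 0 0 0 0.03;0 0 0.001 0 0 0 0.03';python3 go.py
```

```text
t: 17.3
eef_pos: [0.4558, -0.3004, 0.029]
tool_rot: [0.0, 0.731, 0.682, -0.0]
contact_force: [-1.4, 0.6, 3.5]
gripper_width: 0.623
t 17.3 tcp [ 0.4558 -0.3004  0.029 ] toolYang -3.9 tilt 0.01 w 0.0532 F [-1.4  0.6  3.5] q1,7 [0.73 0.13]
```

Touched down (the vertical force rose from -1.9 to +3.5 N). Release and rise, then go to the jam.

```bash
python3 -m jog '0 0 0 0 0 0 0.075;0 0 0 0 0 0 0.075;0 0 0 0 0 0 0.075'; python3 -m jog '0 0 -0.03 0 0 0 0.08;0 0 -0.08 0 0 0 0.085;0 0 -0.12 0 0 0 0.085;0 0 -0.12 0 0 0 0.085'; python3 go.py 0.6435 -.155 .15 0
```

```text
t: 17.6
eef_pos: [0.4559, -0.3004, 0.0287]
tool_rot: [0.0, 0.731, 0.682, 0.0]
contact_force: [-0.5, -0.1, -0.1]
gripper_width: 0.88
t: 18.0
eef_pos: [0.4593, -0.302, 0.1543]
tool_rot: [0.005, 0.731, 0.682, 0.001]
contact_force: [0.9, -0.6, -0.2]
gripper_width: 0.996
t 18.0 tcp [ 0.4593 -0.302   0.1543] toolYang -4.0 tilt 0.59 w 0.085 F [ 0.9 -0.6 -0.2] q1,7 [0.8  0.22]
[0.1594 0.1735 0.0051] [ 0.52  0.29 -3.95]
```

```bash
python3 -m jog '0.032 0.035 0 0 0 -1 0.085;0.064 0.07 0 0 0 -2 0.085;0.096 0.105 0 0 0 -3 0.085;0.128 0.14 0 0 0 -4 0.085;0.159 0.1735 0 0 0 -4 0.085'; python3 -m jog '0 0 0 0 0 0 0.085;0 0 0 0 0 0 0.085;0 0 0 0 0 0 0.085'; python3 go.py .6435 -.155 .011 0
python3 - <<'E'
from h import *
from station import eyes
I=[]
for n in("scene","top"):
    c=eyes.read_camera(n); I.append(c["image"][:,:,::-1])
a=cv2.resize(I[0][200:380,130:330],None,fx=2,fy=2,interpolation=2);b=cv2.resize(I[1][200:380,340:540],None,fx=2,fy=2,interpolation=2)
cv2.imwrite("pics/c12.png",np.hstack([a,b]))
E
```

```text
t: 18.5
eef_pos: [0.6409, -0.1523, 0.1479]
tool_rot: [-0.0, 0.707, 0.708, -0.0]
contact_force: [0.2, -0.5, -0.3]
gripper_width: 0.993
t: 18.8
eef_pos: [0.6386, -0.155, 0.1478]
tool_rot: [-0.0, 0.707, 0.707, -0.001]
contact_force: [-0.1, 0.1, -0.4]
gripper_width: 0.994
t 18.8 tcp [ 0.6386 -0.155   0.1478] toolYang -0.0 tilt 0.12 w 0.0849 F [-0.1  0.1 -0.4] q1,7 [ 0.45 -0.08]
[0.0002 0.0051 0.1368] [-0.11  0.05 -0.02]
```

View pics/c12.png

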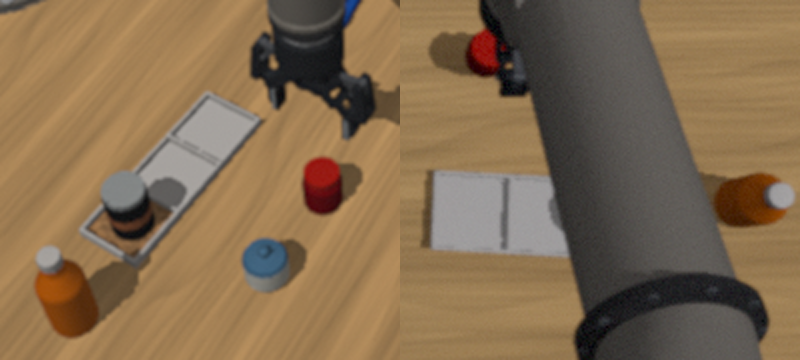

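```bash
python3 -m jog '0 0.005 0.04 0 0 0 0.085;0 0.005 0.08 0 0 0 0.085;0 0.005 0.12 0 0 0 0.085;0 0.005 0.1355 0 0 0 0.085;0 0.005 0.1355 0 0 0 0.085'; python3 -m jog '0 0 0 0 0 0 0.03;0 0 0 0 0 0 0.03;0 0 0 0 0 0 0.03;0 0 0 0 0 0 0.03;0 0 0 0 0 0 0.03' 40; python3 go.py;python3 -m jog '0 0 -0.02 0 0 0 0.03;0 0 -0.06 0 0 0 0.03;0 0 -0.1 0 0 0 0.03;0 0 -0.12 0 0 0 0.03' 40;  python3 go.py .461 -.2155 .135 -4
```

```text
t: 19.4
eef_pos: [0.6425, -0.1544, 0.011]
tool_rot: [-0.002, 0.707, 0.707, -0.002]
contact_force: [-0.2, 0.1, -0.0]
gripper_width: 0.993
t: 19.9
eef_pos: [0.6463, -0.154, 0.0157]
tool_rot: [0.002, 0.707, 0.707, 0.001]
contact_force: [-1.8, -0.4, 6.3]
gripper_width: 0.567
t 19.9 tcp [ 0.6463 -0.154   0.0157] toolYang 0.0 tilt 0.21 w 0.0484 F [-1.8 -0.4  6.3] q1,7 [ 0.4  -0.15]
t: 20.3
eef_pos: [0.647, -0.1537, 0.1383]
tool_rot: [0.003, 0.707, 0.707, 0.002]
contact_force: [0.7, 0.4, -1.9]
gripper_width: 0.57
t 20.3 tcp [ 0.647  -0.1537  0.1383] toolYang 0.1 tilt 0.38 w 0.0487 F [ 0.7  0.4 -1.9] q1,7 [ 0.44 -0.09]
[-0.0616 -0.186   0.0022] [0.37 0.05 4.06]
```

```bash
python3 -m jog '-0.014 -0.042 0 0 0 1 0.03;-0.028 -0.085 0 0 0 2 0.03;-0.042 -0.128 0 0 0 3 0.03;-0.056 -0.17 0 0 0 4 0.03;-0.0616 -0.183 0 0 0 4 0.03'; python3 -m jog '0 0 0 0 0 0 0.03;0 0 0 0 0 0 0.03;0 0 0 0 0 0 0.03'; python3 go.py .461 -.2155 .03 -4
python3 - <<'E'
from h import *
from station import eyes
I=[]
for n in("scene","top"):
    c=eyes.read_camera(n); I.append(c["image"][:,:,::-1])
a=cv2.resize(I[0][200:380,130:330],None,fx=2,fy=2,interpolation=2);b=cv2.resize(I[1][200:380,340:540],None,fx=2,fy=2,interpolation=2)
cv2.imwrite("pics/c13.png",np.hstack([a,b]))
E
```

```text
t: 20.8
eef_pos: [0.4569, -0.2175, 0.1336]
tool_rot: [-0.0, 0.732, 0.681, -0.002]
contact_force: [0.2, -0.8, -1.5]
gripper_width: 0.567
t: 21.1
eef_pos: [0.4639, -0.2146, 0.1338]
tool_rot: [0.001, 0.73, 0.683, 0.001]
contact_force: [0.1, 0.2, -1.9]
gripper_width: 0.569
t 21.1 tcp [ 0.4639 -0.2146  0.1338] toolYang -3.8 tilt 0.14 w 0.0486 F [ 0.1  0.2 -1.9] q1,7 [0.68 0.04]
[-0.0011 -0.0031  0.1038] [ 0.14 -0.02  0.16]
```

View pics/c13.png

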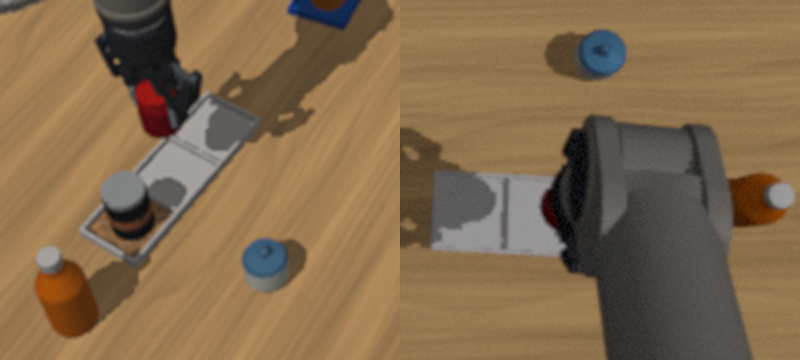

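```bash
python3 -m jog '-0.001 -0.003 0.03 0 0 0 0.03;-0.001 -0.003 0.06 0 0 0 0.03;-0.001 -0.003 0.09 0 0 0 0.03;-0.001 -0.003 0.104 0 0 0 0.03;-0.001 -0.003 0.104 0 0 0 0.03'; python3 go.py .461 -.2155 .0207 -4
```

```text
t: 21.7
eef_pos: [0.4582, -0.2152, 0.0275]
tool_rot: [-0.002, 0.731, 0.683, -0.001]
contact_force: [-0.3, 0.4, -1.6]
gripper_width: 0.571
t 21.7 tcp [ 0.4582 -0.2152  0.0275] toolYang -3.9 tilt 0.21 w 0.0488 F [-0.3  0.4 -1.6] q1,7 [ 0.62 -0.06]
[-0.0001  0.0029  0.0068] [-0.19 -0.09  0.12]
```

```bash
python3 -m jog '0 0 0.002 0 0 0 0.03;0 0.001 0.004 0 0 0 0.03;0 0.001 0.005 0 0 0 0.03;0 0.001 0.005 0 0 0 0.03'; python3 go.py .461 -.2155 .0207 -4
```

```text
t: 22.1
eef_pos: [0.4603, -0.2165, 0.0248]
tool_rot: [0.001, 0.731, 0.682, 0.0]
contact_force: [-0.8, -0.9, -2.0]
gripper_width: 0.569
t 22.1 tcp [ 0.4603 -0.2165  0.0248] toolYang -4.0 tilt 0.07 w 0.0486 F [-0.8 -0.9 -2. ] q1,7 [ 0.61 -0.06]
[0.0011 0.0006 0.0041] [0.07 0.03 0.05]
```

```bash
python3 -m jog '0 0 0.001 0 0 0 0.03;0 0 0.002 0 0 0 0.03;0 0 0.003 0 0 0 0.03;0 0 0.0035 0 0 0 0.03;0 0 0.0035 0 0 0 0.03'; python3 go.py
```

```text
t: 22.6
eef_pos: [0.4598, -0.2163, 0.0207]
tool_rot: [-0.0, 0.731, 0.682, -0.0]
contact_force: [-0.4, 0.5, 0.3]
gripper_width: 0.568
t 22.6 tcp [ 0.4598 -0.2163  0.0207] toolYang -3.9 tilt 0.01 w 0.0485 F [-0.4  0.5  0.3] q1,7 [ 0.61 -0.07]
```

```bash
python3 -m jog '0 0 0.0005 0 0 0 0.03;0 0 0.0008 0 0 0 0.03;0 0 0.0008 0 0 0 0.03'; python3 go.py
```

```text
t: 22.9
eef_pos: [0.4597, -0.2163, 0.0206]
tool_rot: [0.0, 0.731, 0.682, -0.0]
contact_force: [-4.3, 1.0, 10.3]
gripper_width: 0.569
t 22.9 tcp [ 0.4597 -0.2163  0.0206] toolYang -3.9 tilt 0.03 w 0.0486 F [-4.3  1.  10.3] q1,7 [ 0.61 -0.07]
```

Down on the floor. Release, then go to the sugar.

```bash
python3 -m jog '0 0 0 0 0 0 0.075;0 0 0 0 0 0 0.075;0 0 0 0 0 0 0.075'; python3 -m jog '0 0 -0.03 0 0 0 0.08;0 0 -0.08 0 0 0 0.085;0 0 -0.125 0 0 0 0.085;0 0 -0.125 0 0 0 0.085'; python3 go.py 0.6395 -.280 .15 -10
```

```text
t: 23.2
eef_pos: [0.4599, -0.2163, 0.0198]
tool_rot: [0.0, 0.731, 0.682, 0.0]
contact_force: [-0.5, -0.6, 0.3]
gripper_width: 0.878
t: 23.6
eef_pos: [0.4637, -0.2175, 0.1506]
tool_rot: [0.005, 0.731, 0.682, 0.002]
contact_force: [0.8, 0.2, 0.2]
gripper_width: 0.996
t 23.6 tcp [ 0.4637 -0.2175  0.1506] toolYang -4.0 tilt 0.61 w 0.085 F [0.8 0.2 0.2] q1,7 [0.7  0.06]
[-0.0503  0.1797  0.0025] [0.58 0.18 6.05]
```

```bash
python3 -m jog '-0.012 0.043 0 0 0 0 0.085;-0.024 0.086 0 0 0 0 0.085;-0.036 0.129 0 0 0 0 0.085;-0.05 0.172 0 0 0 0 0.085;-0.05 0.182 0 0 0 0 0.085'; python3 -m jog '0 0 0 0 0 0 0.085;0 0 0 0 0 0 0.085;0 0 0 0 0 0 0.085'; python3 go.py .6395 -.280 .010 -4
python3 - <<'E'
from h import *
from station import eyes
I=[]
for n in("scene","top"):
    c=eyes.read_camera(n); I.append(c["image"][:,:,::-1])
a=cv2.resize(I[0][200:380,130:330],None,fx=2,fy=2,interpolation=2);b=cv2.resize(I[1][200:380,340:540],None,fx=2,fy=2,interpolation=2)
cv2.imwrite("pics/c14.png",np.hstack([a,b]))
E
```

```text
t: 24.1
eef_pos: [0.6412, -0.2805, 0.1435]
tool_rot: [0.001, 0.731, 0.682, 0.001]
contact_force: [-0.8, -0.0, 0.5]
gripper_width: 0.997
t: 24.4
eef_pos: [0.6364, -0.2783, 0.1447]
tool_rot: [-0.001, 0.731, 0.682, -0.001]
contact_force: [0.4, 0.0, 0.2]
gripper_width: 0.99
t 24.4 tcp [ 0.6364 -0.2783  0.1447] toolYang -3.9 tilt 0.09 w 0.0846 F [0.4 0.  0.2] q1,7 [0.59 0.05]
[-0.0015  0.0034  0.1347] [-0.09  0.    0.07]
```

View pics/c14.png

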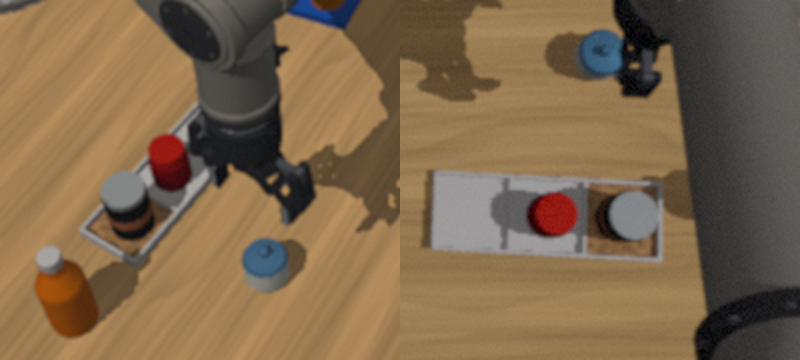

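```bash
python3 -m jog '-0.0015 0.0034 0.04 0 0 0 0.085;-0.0015 0.0034 0.08 0 0 0 0.085;-0.0015 0.0034 0.12 0 0 0 0.085;-0.0015 0.0034 0.1355 0 0 0 0.085;-0.0015 0.0034 0.1355 0 0 0 0.085'; python3 -m jog '0 0 0 0 0 0 0.03;0 0 0 0 0 0 0.03;0 0 0 0 0 0 0.03;0 0 0 0 0 0 0.03;0 0 0 0 0 0 0.03' 40; python3 go.py;python3 -m jog '0 0 -0.02 0 0 0 0.03;0 0 -0.06 0 0 0 0.03;0 0 -0.1 0 0 0 0.03;0 0 -0.13 0 0 0 0.03' 40;  python3 go.py .4665 -.1317 .145 -4
```

```text
t: 25.0
eef_pos: [0.6391, -0.2799, 0.0073]
tool_rot: [-0.002, 0.731, 0.682, -0.001]
contact_force: [-0.4, 0.1, 0.4]
gripper_width: 0.99
t: 25.5
eef_pos: [0.6427, -0.2811, 0.0123]
tool_rot: [0.002, 0.731, 0.682, 0.001]
contact_force: [-1.8, -0.3, 5.6]
gripper_width: 0.613
t 25.5 tcp [ 0.6427 -0.2811  0.0123] toolYang -4.0 tilt 0.22 w 0.0523 F [-1.8 -0.3  5.6] q1,7 [ 0.56 -0.01]
t: 25.9
eef_pos: [0.6425, -0.2806, 0.1445]
tool_rot: [0.002, 0.731, 0.682, 0.001]
contact_force: [0.7, 0.4, -2.2]
gripper_width: 0.616
t 25.9 tcp [ 0.6425 -0.2806  0.1445] toolYang -3.9 tilt 0.27 w 0.0526 F [ 0.7  0.4 -2.2] q1,7 [0.59 0.05]
[ 0.1365 -0.1858 -0.0015] [0.26 0.07 0.06]
```

```bash
python3 -m jog '0.027 -0.037 0 0 0 0 0.03;0.054 -0.074 0 0 0 0 0.03;0.082 -0.111 0 0 0 0 0.03;0.11 -0.148 0 0 0 0 0.03;0.135 -0.183 0 0 0 0 0.03'; python3 -m jog '0 0 0 0 0 0 0.03;0 0 0 0 0 0 0.03;0 0 0 0 0 0 0.03'; python3 go.py .4665 -.1317 .03 -4
python3 - <<'E'
from h import *
from station import eyes
I=[]
for n in("scene","top"):
    c=eyes.read_camera(n); I.append(c["image"][:,:,::-1])
a=cv2.resize(I[0][200:380,130:330],None,fx=2,fy=2,interpolation=2);b=cv2.resize(I[1][200:380,340:540],None,fx=2,fy=2,interpolation=2)
cv2.imwrite("pics/c15.png",np.hstack([a,b]))
E
```

```text
t: 26.4
eef_pos: [0.4668, -0.1318, 0.1412]
tool_rot: [0.001, 0.731, 0.683, 0.0]
contact_force: [-0.4, 1.1, -2.1]
gripper_width: 0.615
t: 26.7
eef_pos: [0.4695, -0.134, 0.1408]
tool_rot: [0.001, 0.731, 0.682, 0.001]
contact_force: [0.4, 0.0, -1.0]
gripper_width: 0.616
t 26.7 tcp [ 0.4695 -0.134   0.1408] toolYang -4.0 tilt 0.19 w 0.0526 F [ 0.4  0.  -1. ] q1,7 [ 0.57 -0.12]
[ 0.0021 -0.0035  0.1108] [0.18 0.05 0.01]
```

View pics/c15.png

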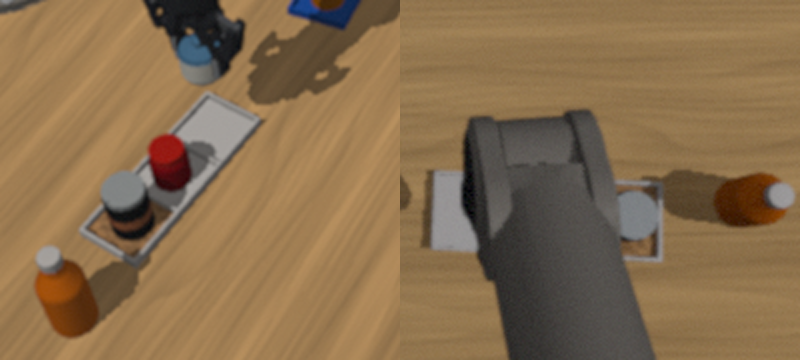

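```bash
python3 -m jog '0.002 -0.003 0.03 0 0 0 0.03;0.002 -0.003 0.06 0 0 0 0.03;0.002 -0.003 0.09 0 0 0 0.03;0.002 -0.002 0.113 0 0 0 0.03;0.002 -0.002 0.113 0 0 0 0.03'; python3 -m jog '0 0 0 0 0 0 0.03;0 0 0 0 0 0 0.03'; python3 go.py .4665 -.1317 .0173 -4
```

```text
t: 27.3
eef_pos: [0.4648, -0.131, 0.0238]
tool_rot: [-0.002, 0.731, 0.682, -0.001]
contact_force: [-0.3, 0.2, -2.6]
gripper_width: 0.619
t: 27.5
eef_pos: [0.4674, -0.1314, 0.0276]
tool_rot: [0.001, 0.731, 0.682, 0.001]
contact_force: [-0.3, 0.5, -1.4]
gripper_width: 0.613
t 27.5 tcp [ 0.4674 -0.1314  0.0276] toolYang -4.0 tilt 0.13 w 0.0524 F [-0.3  0.5 -1.4] q1,7 [ 0.47 -0.26]
[-0.0004 -0.0009  0.0103] [0.13 0.02 0.03]
```

```bash
python3 -m jog '0 -0.001 0.002 0 0 0 0.03;0 -0.001 0.004 0 0 0 0.03;0 -0.001 0.006 0 0 0 0.03;0 -0.001 0.008 0 0 0 0.03;0 -0.001 0.008 0 0 0 0.03'; python3 go.py .4665 -.1317 .0173 -4;python3 -m jog '0 0 0.001 0 0 0 0.03;0 0 0.002 0 0 0 0.03;0 0 0.002 0 0 0 0.03'; python3 go.py .4665 -.1317 .0173 -4
```

```text
t: 28.0
eef_pos: [0.4649, -0.1309, 0.0182]
tool_rot: [-0.0, 0.731, 0.682, -0.0]
contact_force: [0.1, -0.4, -2.8]
gripper_width: 0.612
t 28.0 tcp [ 0.4649 -0.1309  0.0182] toolYang -3.9 tilt 0.02 w 0.0523 F [ 0.1 -0.4 -2.8] q1,7 [ 0.47 -0.27]
[-0.0006  0.0017  0.0009] [-0.02 -0.    0.06]
t: 28.3
eef_pos: [0.4652, -0.131, 0.0172]
tool_rot: [0.0, 0.731, 0.682, -0.0]
contact_force: [-4.4, 1.4, 11.2]
gripper_width: 0.615
t 28.3 tcp [ 0.4652 -0.131   0.0172] toolYang -3.9 tilt 0.04 w 0.0526 F [-4.4  1.4 11.2] q1,7 [ 0.46 -0.28]
[-0.0006  0.0014 -0.0001] [0.   0.04 0.06]
```

```bash
python3 -m jog '0 0 0 0 0 0 0.075;0 0 0 0 0 0 0.075;0 0 0 0 0 0 0.075'; python3 -m jog '0 0 -0.03 0 0 0 0.08;0 0 -0.08 0 0 0 0.085;0 0 -0.13 0 0 0 0.085;0 0 -0.18 0 0 0 0.085;0 0 -0.2 0 0 0 0.085'; python3 -m jog '0.05 0.02 0 0 0 0 0.085;0.1 0.02 0 0 0 0 0.085;0.14 0.02 0 0 0 0 0.085;0.14 0.02 0 0 0 0 0.085;0.14 0.02 0 0 0 0 0.085'; python3 go.py 
python3 - <<'E'
from h import *
from station import eyes
I=[]
for n in("scene","top"):
    c=eyes.read_camera(n); I.append(c["image"][:,:,::-1]); pickle.dump(c,open(n+"9.pkl","wb"))
    cv2.imwrite(f"pics/{n}9.png",I[-1])
a=cv2.resize(I[0][120:380,130:430],None,fx=2.3,fy=2.3,interpolation=2)
cv2.imwrite("pics/c16.png",a)
E
```

```text
t: 28.6
eef_pos: [0.4653, -0.131, 0.0164]
tool_rot: [0.0, 0.731, 0.682, 0.0]
contact_force: [-0.1, 1.1, 0.3]
gripper_width: 0.881
t: 29.1
eef_pos: [0.4673, -0.1311, 0.2211]
tool_rot: [0.003, 0.731, 0.682, 0.002]
contact_force: [0.2, -0.3, 0.2]
gripper_width: 0.993
t: 29.6
eef_pos: [0.4945, 0.0083, 0.2163]
tool_rot: [-0.0, 0.73, 0.683, -0.0]
contact_force: [0.3, -0.2, 0.2]
gripper_width: 0.999
t 29.6 tcp [0.4945 0.0083 0.2163] toolYang -3.8 tilt 0.01 w 0.0853 F [ 0.3 -0.2  0.2] q1,7 [ 0.39 -0.37]
```

View pics/c16.png

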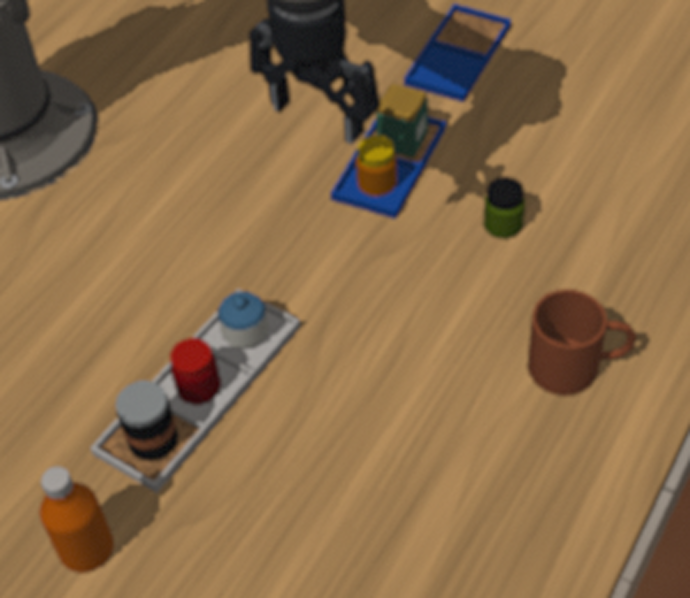

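View pics/top9.png

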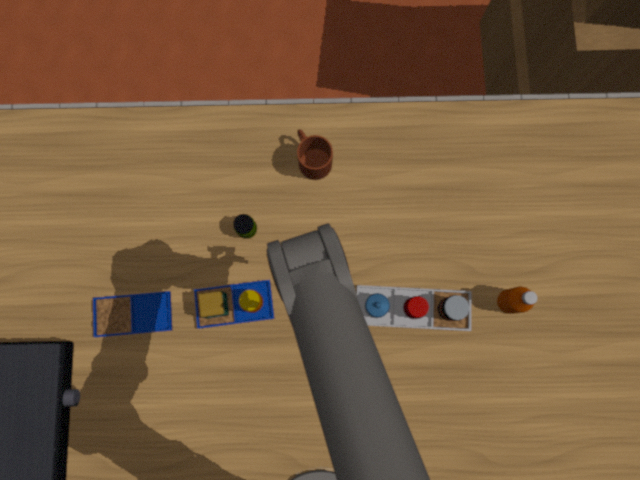

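Every item is upright and inside its compartment. In the top view: tea tin (212,303), honey (250,300), sugar (376,305), jam (417,307), coffee (455,307). The olives (244,225), mug (315,157) and bottle (516,299) look unmoved.

```bash
python3 -m jog '0 0 0 0 0 0 0.085;0 0 0 0 0 0 0.085;0 0 0 0 0 0 0.085'; python3 - <<'E'
from h import *
A=pickle.load(open("top0.pkl","rb"))["image"].astype(int);B=pickle.load(open("top9.pkl","rb"))["image"].astype(int)
for n,(a,b,c,d) in dict(olive=(212,240,230,260),mug=(125,182,290,340),soap=(280,320,495,540)).items():
    print(n,np.abs(A-B)[a:b,c:d].mean().round(2))
from station import workorder
print(workorder.hand_in())
E
```

```text
t: 30.0
eef_pos: [0.4946, 0.0065, 0.2163]
tool_rot: [0.0, 0.732, 0.682, -0.0]
contact_force: [0.4, 0.3, -0.4]
gripper_width: 0.991
olive 6.1
mug 6.06
soap 6.33
the job is handed in; nothing more can be done
None
```

I made up both guest trays and handed the job in at about 30 s of the 128 s allowed.

- **Blue tray:** I used the one nearest the base. The tea tin is on the cork and the honey is in the plain compartment.
- **White tray:** the coffee tin is on the cork, the jam is in the middle compartment and the sugar pot is in the end one.
- **Setting down:** I lowered each item until the wrist force showed it had touched the floor, then released it. The tea tin got the hardest press, about 42 N down at the wrist with the tin pushed onto the tray floor. I eased that off before opening the fingers. The other four were about 3–11 N.

**Last checks:** the final pictures show all five items upright and inside their compartments, with the open gripper clear of everything. The olives, mug and bottle look unmoved. A before/after picture difference came out nearly the same for all three (about 6 grey levels). That fits camera noise, but I didn't compare it with an unchanged patch of counter.

The two cameras disagreed by 2–4 mm on positions, so I used values between the two. I took no picture after the hand-in.

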